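# Pack the loose wagon on its carrying tray

### The job

Pick up the wooden carrying tray by its hoop handle and carry it, with the freshly painted tin wagon standing loose on its rails, over to the open black case; steer the wagon only by tilting and moving the tray - never touch it, and never let it run into the buffer stops. Hold the tray up over the case for three seconds with the wagon kept centred under the handle, then lower the tray gently into the case until it lies flat on the floor, the wagon at rest and still centred under the handle, so that the lid's foam blocks will clear it. Let go, move clear, and leave everything else on the table alone.

Things in the scene. Friction and masses are not known exactly. Their poses are not given: they have to be found in the camera images.
- tray: Plywood carrying tray, 290 mm long (its y) by 150 mm wide (x), about 0.45 kg, flat on the table to the robot's right, its length within 0.3 rad of world y at the start. Origin: centre of its underside, z up. On its floor lies a length of track along y, rail tops 16 mm above the underside, with a buffer stop at each end. A hoop handle bridges the middle; the wagon passes under it.
- tray_grip (a point): Centre of the tray's handle bar, 115 mm above the middle of its underside, axes as the tray's. The bar is flat-sided, along the tray's x, 150 mm long, 24 mm thick (y) and 26 mm tall (102 to 128 mm above the underside). Grip it here from above, fingers closing along the tray's y.
- wagon_mid (a point): Middle of the tin goods wagon at rail level, on the track's centre line, 16 mm above the tray's underside; axes as the tray's. The wagon is 104 mm long over its buffers, 60 wide and 62 high (top 78 mm above the tray's underside), about 0.3 kg, on free flanged wheels of 14 mm radius that hold it on the rails.
- wagon (a joint): Where the wagon stands on the track: the tray's y of its middle, 0 under the handle, + towards the tray's +y end; it meets the buffer stops at +/-84 mm. It starts at rest 30 to 62 mm to the - side. A tilt of the track beyond about 0.005 rad starts it rolling to the lower end; it gains 9.8 m/s2 per rad of tilt, and on the level its speed dies away with a time constant of about 1.1 s.
- case: Black specimen case with toggle latches, fixed, to the robot's left. Origin on the table under the middle of its base half; x to the lid, y along its length. Well inside 320 (y) by 180 mm (x), walls 8 mm, rim 72 mm above the table. The tray goes in lengthwise along y, its origin over the case's. The lid lies folded back on the +x side, centred 202 mm off, its two foam blocks reaching 86 mm high.
- case_floor (a point): Middle of the felt floor of the case's well, 10 mm above the table and straight above the case's origin; axes as the case's. The tray's origin comes to lie here. The lid's foam blocks, 150 mm apart along y, would close down in front of and behind a wagon that stands in the middle.
- demitasse: White gold-rimmed demitasse on its saucer (110 mm across, 62 mm high), origin under the middle; to be left alone.
- pitcher: Cream ironstone pitcher, 120 mm across and 160 mm high with a handle, origin under the middle; to be left alone.
- bell: Brass hand bell with a dark wooden handle, standing, 72 mm across and 125 mm high, origin under the middle; to be left alone.
- crayon: Red wax-crayon stub, 18 mm thick and 60 mm long, lying on the table to the left of the case, origin under the middle; to be left alone.

How it is judged:
On the way, in this order (a step that is already met when the one before it is completed fails the run):
1. the tray is lifted off the table (height (world z) of tray above 0.03 m), for 0.2 s.
2. the tray is held up over the case with the wagon kept within 20 mm of the middle (x of tray in the frame of case between -0.04 and 0.04 m and y of tray in the frame of case between -0.04 and 0.04 m and z of tray in the frame of case above 0.035 m and value of joint wagon between -0.02 and 0.02 m), for 2.7 s.
At the end, for the whole second after the job is handed in: The tray lies flat on the case's floor (origin within 4 mm of the packed height, tilt under 0.03 rad, along the case), at rest, and the wagon stands at rest with its middle within 20 mm of the tray's middle, under the handle (x of tray in the frame of case between -0.02 and 0.02 m and y of tray in the frame of case between -0.02 and 0.02 m and z of tray in the frame of case below 0.014 m and angle between tray's own z axis and vertical below 0.03 rad and angle between the y axis of tray and the y axis of case, either way round below 0.15 rad and value of joint wagon between -0.02 and 0.02 m and velocity of joint wagon between -0.01 and 0.01 m/s and linear speed of tray below 0.01 m/s); the robot touches nothing.
It fails at once if the wagon is touched by the robot (contact force between wagon and the arm above 0.3 N or contact force between wagon and the fingers above 0.3 N).
It fails at once if the wagon runs into a buffer stop (value of joint wagon above 0.083 m or value of joint wagon below -0.083 m).
It fails at once if the tray is tipped by more than 0.25 rad (angle between tray's own z axis and vertical above 0.25 rad).
It fails at once if the tray is slammed against the case (over 40 N) (contact force between tray and case above 40 N).
It fails at once if another thing on the table is moved by more than 20 mm (distance of any of demitasse, pitcher, bell, crayon from where it was at the start of the episode above 0.02 m).
It also fails if it takes over 64 s, if anything falls off the work surface, if the arm or the gripper's body presses on something with over 40 N, if the wrist force passes 120 N, or if a joint passes its speed limit or range.

### The arm

A 7-joint arm with a two-finger parallel gripper is mounted at the origin on the work surface. World frame = base frame: x ahead of the robot, y to its left, z up, the work surface at z = 0. Lengths are in m, angles in rad, forces in N, time in s.
With the tool pointing down it reaches from about 0.4 to 0.85 m from the base axis. Payload 4.5 kg.
Tool frame: the origin (TCP) lies between the finger pads; the fingertips stand robot.tips_ahead ahead of it and the grasp point (between the pads) lies 2 mm behind it (robot.tips_ahead is the distance from the TCP to the fingertips, in m); z points along the fingers, y is the line along which they close (so a half turn about z gives the same grasp; the last joint's range is limited). The gripper opens to 85 mm and grips with 20 to 120 N. Pads are 22 mm wide; open, the fingers measure 114 mm over their backs; the gripper's body (76 mm by 85 mm) begins 54 mm behind the grasp point. The pads swing forward as they close: fully open they stand 13 mm farther back than shut.
Start: joints at [0.034, 0.689, -0.195, 1.565, 0.157, 0.902, -0.215], TCP at [0.625, 0, 0.248] pointing down, gripper open.
Joint ranges: [-3.01, 3.01], [-0.46, 2.08], [-1.47, 1.51], [0.13, 2.56], [-1, 4.14], [0.04, 2.09], [-2.66, 2.66]. Speed limits (rad/s): [2.57, 2.57, 3.14, 3.14, 3.14, 3.14, 3.14].

### API

Orientations are given as a unit quaternion [w, x, y, z].
In Python, from cell import robot, eyes, hand_in gives the robot as it stands. The module is installed in compiled form; this text tells all that it offers.
- The arm moves only by the tool servo_tool, never from a script. Its argument "moves" is text: rows parted by semicolons, each of 7 numbers parted by spaces: the turn, a rotation vector about the tool's x, y, z in rad, then the shift along the tool's x, y, z in m, then the closure, from -1 (fully open) to 1 (shut). A call has 1 to 8 rows; each row is the pose to reach, as a shift and turn from the pose commanded when the call began, along the tool's axes at that moment; what a row does not reach only later rows make up. A row lasts 1/10 s, in which the tool goes at most 50 mm and 8.59 degrees, less where a joint would pass 70% of its speed; a pose out of reach is approached as far as the arm can. A call with a gripper value outside its range is refused whole. The fingers move at their own pace and stop on an object; the grip force is fixed at half the most. Time passes only in rows, so rows that repeat a pose let the fingers close. It gives the time, the measured TCP pose, the force, the opening and the grip force at its end, in the units of the state.
- robot.state(): the state, without advancing time (a new reading comes with each control period).
- eyes.camera(name): name is "scene" or "side" or "wrist"; returns the picture (480x640x3 uint8, red, green, blue); there is no depth.
- eyes.get_calibration(name): a dict with "fx", "fy", "cx", "cy" (pixels), "extrinsics" (4x4, takes a point from world to camera coordinates). Camera axes: x right, y up, looking along -z (the intrinsics and any distortion apply to the point x, -y, -z); pixel columns grow to the right and rows downward; lengths in m; the calibration is good to about 2 mm. The wrist camera is an equidistant fisheye: a pixel r from the principal point sees the ray r / f radians off the axis. A picture is of the moment at which its call begins: read the wrist's pose just before it. get_calibration takes no time and is no camera call; for the wrist camera it gives the pose at the moment of the call.
- hand_in(): hands the job in; it is judged then, once.
The state is a dict: "clock": time; "qpos": joint angles; "qvel": joint speeds; "joint_efforts": joint torques, N m; "position": TCP position; "tool_rot": TCP orientation; "contact_force": force on the tool from outside, world axes, zero at the start; "wrist_torque": the same for the moment, N m; "width": finger opening in m; "grasp_force": force on a finger pad.
Only numpy, scipy, OpenCV 4.12 (cv2) and the standard library are available. Lean on these libraries where they do the work, as an engineer would, in place of code of your own. Each camera call takes 0.05 s, during which the arm holds its last target. There are 200 camera calls.

## Working session

There is one attempt and no reset: what is moved stays moved. The work goes in short steps, Python scripts to look and compute and a tool call to move; the robot and the scene stay as the last step left them, time stands still between calls to the robot, and variables do not carry over. Pictures are saved under pics/ and viewed, at most 10 in all, crops included, and the job is handed in when it is done.

Besides the shell and the picture viewer there is one more tool, called after "Request:" as name(argument=value, ...), one argument or row to a line, values as JSON. servo_tool: Moves the arm, as the interface text tells. Its arguments: {"type":"object","properties":{"moves":{"type":"string"}},"required":["moves"]}

```bash
mkdir -p pics; python3 - <<'E'
from cell import robot, eyes
import cv2
print(robot.state(), robot.tips_ahead)
for n in ["scene","side","wrist"]:
    c=eyes.get_calibration(n); print(n,{k:(v if k!="extrinsics" else v) for k,v in c.items()})
    cv2.imwrite(f"pics/{n}0.png",eyes.camera(n)[:,:,::-1])
E
```

```text
{'clock': 0.0, 'qpos': array([ 0.03380348,  0.69003642, -0.19457016,  1.56640372,  0.15730531,
        0.9024848 , -0.21512504]), 'qvel': array([-0.00023823, -0.00028283, -0.00041482, -0.00036369,  0.00058266,
        0.00081099,  0.00035217]), 'joint_efforts': array([ 1.13546095e-03, -5.39627159e+01, -1.26661520e+00, -1.58547074e+01,
        9.07521317e-03,  9.41080711e-03,  5.53111545e-05]), 'position': array([ 6.24349965e-01, -2.21752590e-05,  2.47436818e-01]), 'tool_rot': array([-6.46463902e-04,  7.07067597e-01,  7.07145301e-01, -7.20366088e-04]), 'contact_force': array([-0.76756668, -0.15450199, -0.2948416 ]), 'wrist_torque': array([-0.00189595,  0.01967024, -0.04765977]), 'grasp_force': 0.0, 'width': 0.0854588093454909} 0.017
scene {'fx': 467.2225759639829, 'fy': 467.2225759639829, 'cx': 325.00107265499486, 'cy': 234.84871362165248, 'extrinsics': array([[-5.09083227e-01,  8.60717294e-01,  8.36731730e-05,
         3.06093954e-01],
       [-7.22954864e-01, -4.27654471e-01,  5.42630554e-01,
         3.64085716e-01],
       [ 4.67087285e-01,  2.76183621e-01,  8.39971473e-01,
      
[... 238 characters left out ...]
67286711, -0.73953429,  0.01840877,  0.41672458],
       [ 0.39535276, -0.33845713,  0.85389869, -0.32930739],
       [-0.62525678,  0.5818383 ,  0.52011359, -0.84418269],
       [ 0.        ,  0.        ,  0.        ,  1.        ]])}
wrist {'fx': 371.64829954431775, 'fy': 371.64829954431775, 'cx': 315.1600026488999, 'cy': 246.06341519698793, 'extrinsics': array([[ 9.99999714e-01, -4.05176990e-04, -6.38040047e-04,
        -6.23960861e-01],
       [ 1.99766915e-04,  9.55837770e-01, -2.93894738e-01,
         3.81121945e-02],
       [ 7.28942161e-04,  2.93894526e-01,  9.55837578e-01,
        -3.79038753e-01],
       [ 0.00000000e+00,  0.00000000e+00,  0.00000000e+00,
         1.00000000e+00]])}
```

View pics/scene0.png

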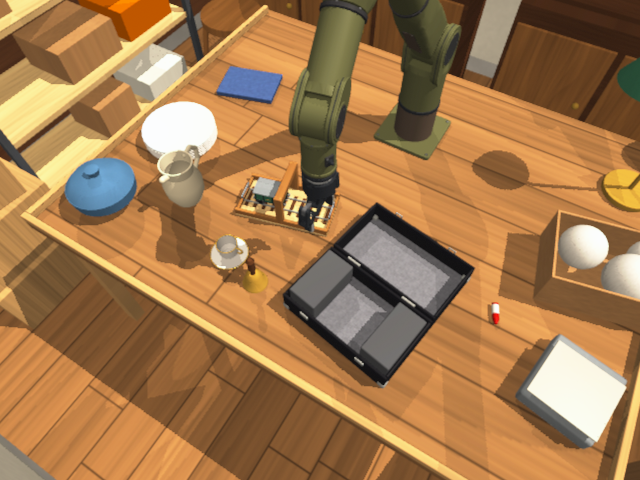

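View pics/side0.png

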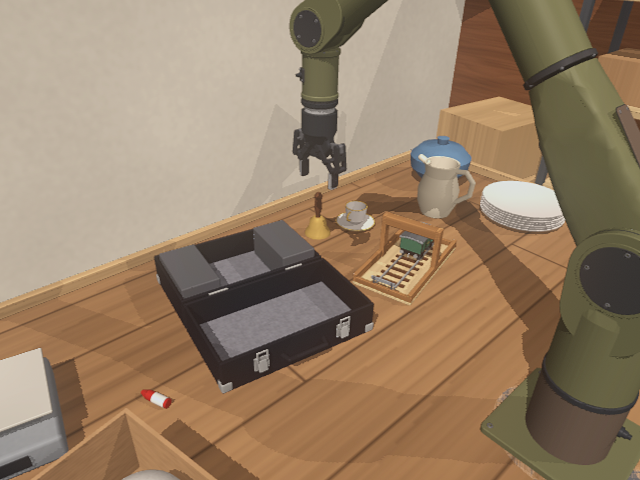

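View pics/wrist0.png

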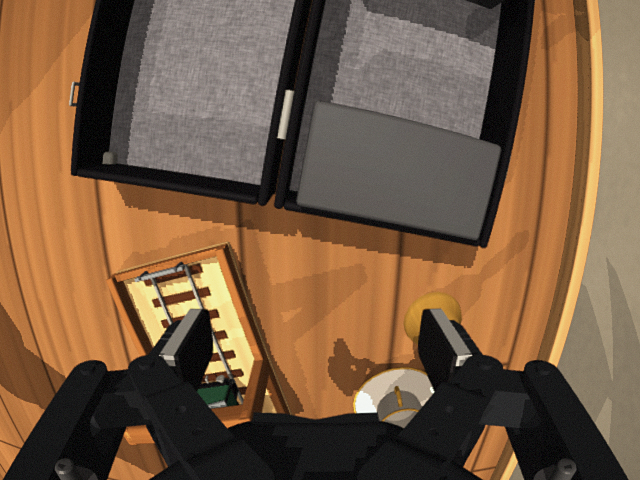

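```bash
cat > h.py <<'E'
import numpy as np, cv2
from cell import robot, eyes
def ray(cal,u,v):
    E=cal["extrinsics"];R=E[:3,:3];o=-R.T@E[:3,3]
    x,y=(u-cal["cx"])/cal["fx"],(v-cal["cy"])/cal["fy"]
    if cal.get("fish"):
        r=np.hypot(x,y)+1e-12;d=np.array([x/r*np.sin(r),-y/r*np.sin(r),-np.cos(r)])
    else: d=np.array([x,-y,-1.])
    d=R.T@d; return o,d/np.linalg.norm(d)
def cal(n):
    c=dict(eyes.get_calibration(n)); c["fish"]=n=="wrist"; return c
def plane(c,u,v,z):
    o,d=ray(c,u,v); return o+d*(z-o[2])/d[2]
def tri(*obs):  # (cal,u,v)...
    A=np.zeros((3,3));b=np.zeros(3);L=[ray(*q) for q in obs]
    for o,d in L: P=np.eye(3)-np.outer(d,d);A+=P;b+=P@o
    X=np.linalg.solve(A,b); return X,[np.linalg.norm(np.cross(X-o,d)) for o,d in L]
def proj(c,X):
    p=c["extrinsics"]@np.append(X,1);p=np.array([p[0],-p[1],-p[2]])
    if c.get("fish"):
        q=np.hypot(p[0],p[1]);t=np.arctan2(q,p[2]);m=p[:2]/q*t
    else: m=p[:2]/p[2]
    return m*c["fx"]+[c["cx"],c["cy"]]
E
python3 - <<'E'
import cv2,numpy as np
s=cv2.imread("pics/scene0.png");d=cv2.imread("pics/side0.png")
def crop(i,x,y,w,h): return cv2.resize(i[y:y+h,x:x+w],(400,300),interpolation=cv2.INTER_CUBIC)
a=np.hstack([crop(s,225,155,128,96),crop(d,345,205,128,96)])
b=np.hstack([crop(s,270,200,216,162),crop(d,150,220,248,186)])
cv2.imwrite("pics/comp.png",np.vstack([a,b]))
E
```

```text
(no output)
```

View pics/comp.png

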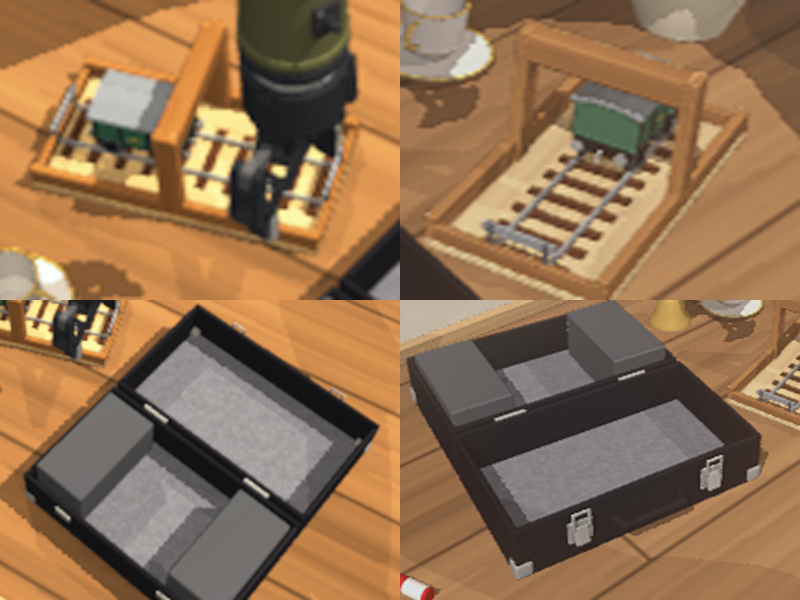

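```bash
python3 - <<'E'
from h import *
s,d,w=cal("scene"),cal("side"),cal("wrist")
for n,a,b in [("bar+x",(279.7,188),(385,212.7)),("bar-x",(294.1,163.3),(440.7,229.3)),
 ("c--",(375.3,203.2),(372,304.3)),("c-+",(474,269),(218.2,359.5)),("c+-",(334.8,247),(320.5,259)),("c++",(433,316.6),(184,301.8))]:
    X,e=tri((s,*a),(d,*b)); print(n,X.round(4),np.round(e,4), plane(s,*a,.128 if n[0]=="b" else .072).round(3),plane(d,*b,.128 if n[0]=="b" else .072).round(3))
# wrist: tray corners on table/wall top ~.02?, case near corners at rim
for p in [(77,172),(272,198)]: print("case w",plane(w,*p,.072).round(3))
for p in [(112,277),(228,244)]: print("tray w",plane(w,*p,.02).round(3))
E
```

```text
bar+x [ 0.5505 -0.1688  0.1447] [0.0143 0.0143] [ 0.529 -0.192  0.128] [ 0.565 -0.171  0.128]
bar-x [ 0.4283 -0.2089  0.1264] [0.0014 0.0014] [ 0.431 -0.207  0.128] [ 0.427 -0.209  0.128]
c-- [0.3957 0.0518 0.0642] [0.0027 0.0027] [0.399 0.051 0.072] [0.39  0.063 0.072]
c-+ [0.4615 0.3795 0.0737] [0.0012 0.0012] [0.46  0.378 0.072] [0.463 0.38  0.072]
c+- [0.5863 0.023  0.0655] [0.0006 0.0006] [0.589 0.024 0.072] [0.579 0.03  0.072]
c++ [0.643  0.3417 0.0731] [0.0031 0.0031] [0.641 0.339 0.072] [0.645 0.344 0.072]
case w [0.401 0.055 0.072]
case w [0.589 0.024 0.072]
tray w [ 0.392 -0.071  0.02 ]
tray w [ 0.536 -0.032  0.02 ]
```

Request:
servo_tool(
  moves="0 0 0 0.05 -0.03 -0.03 -1;0 0 0 0.1 -0.07 -0.07 -1;0 0 0 0.1 -0.07 -0.07 -1;0 0 0 0.1 -0.07 -0.07 -1;0 0 0 0.1 -0.07 -0.07 -1",
)

```text
clock: 0.65
position: [0.5548, 0.1006, 0.3188]
tool_rot: [0.0, 0.706, 0.708, 0.0]
contact_force: [-0.4, -0.4, -0.6]
width: 0.0855
grasp_force: 0.0
```

```bash
python3 - <<'E'
from h import *
import json
w=cal("wrist");im=eyes.camera("wrist")[:,:,::-1].copy()
json.dump({k:(np.array(v).tolist()) for k,v in w.items()},open("w1.json","w"))
cv2.imwrite("pics/w1.png",im)
print(robot.state()["position"],robot.state()["qvel"].round(3))
E
```

```text
[0.5550898  0.09914755 0.31801269] [ 0.018  0.018  0.018 -0.001 -0.001 -0.001 -0.001]
```

View pics/w1.png

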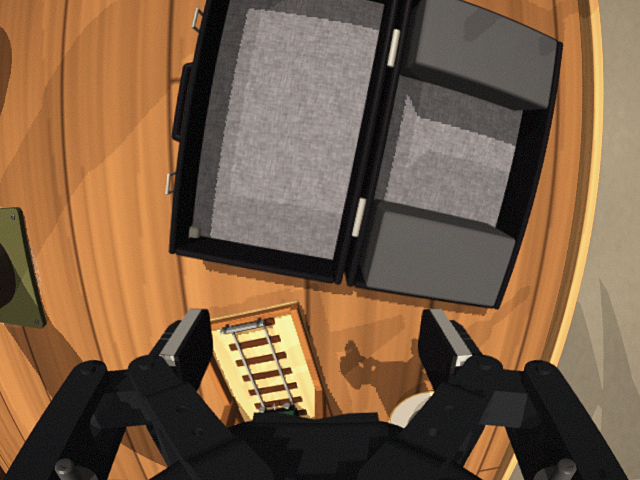

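```bash
python3 - <<'E'
from h import *
import json
w={k:(np.array(v) if isinstance(v,list) else v) for k,v in json.load(open("w1.json")).items()}
P=lambda u,v,z:plane(w,u,v,z)[:2]
a=P(171,252,.072);b=P(341,282,.072);c=P(206,2,.072);d=P(402,2,.072)
for n,x in zip("abcd",(a,b,c,d)): print(n,x.round(4))
y1=np.arctan2(*(b-a)[::-1]);y2=-np.arctan2(*(c-a));y3=-np.arctan2(*(d-b));print("yaws",y1,y2,y3, np.linalg.norm(b-a))
yw=(y1+y2+y3)/3;R=np.array([[np.cos(yw),-np.sin(yw)],[np.sin(yw),np.cos(yw)]])
print("ctr",a+R@[.098,.168],b+R@[-.098,.168])
s=cal("scene")
p=P(213,306,.02);q=P(296,303,.02);print("tray",p,q)
E
```

```text
a [0.3952 0.0538]
b [0.5832 0.0201]
c [0.443  0.3222]
d [0.6427 0.3198]
yaws -0.17780734731273037 -0.17599714279159323 -0.19609767070284578 0.19096876091955547
ctr [0.52222752 0.20117046] [0.51746895 0.20311955]
tray [ 0.42225754 -0.036922  ] [ 0.53109592 -0.0304955 ]
```

Request:
servo_tool(
  moves="0 0 0.14 -0.04 -0.007 0.01 -1;0 0 0.28 -0.08 -0.015 0.02 -1;0 0 0.42 -0.12 -0.022 0.03 -1;0 0 0.56 -0.16 -0.03 0.04 -1;0 0 0.7 -0.2 -0.037 0.05 -1;0 0 0.84 -0.24 -0.045 0.06 -1;0 0 0.98 -0.28 -0.05 0.06 -1;0 0 1.12 -0.29 -0.053 0.06 -1",
)

```text
clock: 1.5
position: [0.4995, -0.198, 0.2571]
tool_rot: [0.002, 0.977, 0.215, -0.002]
contact_force: [0.4, -0.3, -0.4]
width: 0.0852
grasp_force: 0.0
```

Request:
servo_tool(
  moves="0 0 0.1 0 0 0 -1;0 0 0.186 0 0 0 -1;0 0 0.186 0 0 0 -1;0 0 0.186 0 0 0 -1",
)

```text
clock: 1.9
position: [0.5016, -0.191, 0.2576]
tool_rot: [0.0, 0.991, 0.132, -0.001]
contact_force: [-0.1, -1.3, 0.7]
width: 0.0855
grasp_force: 0.0
```

```bash
python3 - <<'E'
from h import *
import json
w=cal("wrist");st=robot.state();im=eyes.camera("wrist")[:,:,::-1].copy()
json.dump({k:(np.array(v).tolist()) for k,v in w.items()},open("w2.json","w"))
cv2.imwrite("pics/w2.png",im)
print(st["position"],st["tool_rot"],st["qpos"].round(2))
E
```

```text
[ 0.50155308 -0.19098068  0.25759276] [ 1.27416936e-04  9.91215115e-01  1.32257423e-01 -7.43755881e-04] [ 0.18  0.56  0.16  1.83 -0.13  0.76 -0.9 ]
```

View pics/w2.png

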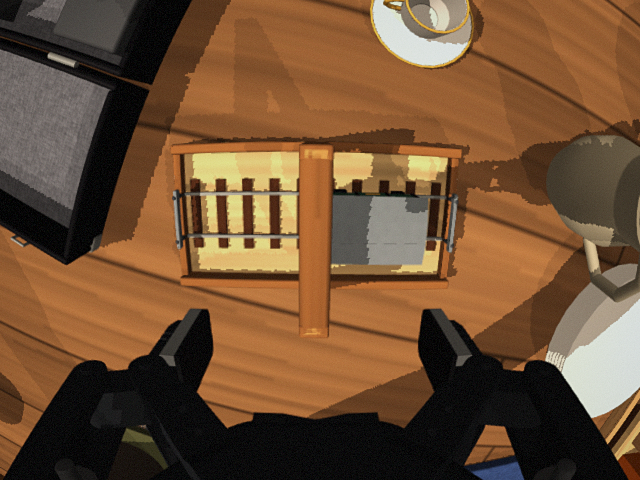

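```bash
python3 - <<'E'
from h import *
import json
w={k:(np.array(v) if isinstance(v,list) else v) for k,v in json.load(open("w2.json")).items()}
P=lambda u,v,z:plane(w,u,v,z)[:2]
a=P(316,144,.128);b=P(314.5,337,.128);m=(a+b)/2
yw=np.arctan2(*(a-b)[::-1]);print("bar",a,b,m,yw,np.linalg.norm(a-b))
c=[P(u,v,.02) for u,v in [(173,148),(462,150),(450,285),(183,285)]]
print("tray",np.mean(c,0), np.linalg.norm(c[0]-c[1]),[np.arctan2(*(c[i]-c[j])[::-1]) for i,j in [(0,3),(1,2)]],[-np.arctan2(*(c[i]-c[j])) for i,j in [(0,1),(3,2)]])
R=np.array([[np.cos(yw),-np.sin(yw)],[np.sin(yw),np.cos(yw)]])
for p in [(333,262),(427,264),(428,197),(332,195)]: print("wagon roof",R.T@(P(*p,.076)-m))
st=robot.state();q=st["tool_rot"]
from scipy.spatial.transform import Rotation as Ro
T=Ro.from_quat(q[[1,2,3,0]]).as_matrix();print("tool x ang",np.arctan2(T[1,0],T[0,0]),T[:,2])
print("bar mid in tool",T.T@(np.append(m,.115)-st["position"]))
E
```

```text
bar [ 0.56790602 -0.17370958] [ 0.42487694 -0.21136605] [ 0.49639148 -0.19253781] 0.25743645636456686 0.1479031057802028
tray [ 0.49435185 -0.19537264] 0.2935824923653616 [np.float64(0.248330495843499), np.float64(0.2673706290860751)] [np.float64(0.2589926828769508), np.float64(0.2643457448495357)]
wagon roof [-0.02895243 -0.01586374]
wagon roof [-0.03071064 -0.10158032]
wagon roof [ 0.03047459 -0.09695677]
wagon roof [ 0.03026938 -0.01383698]
tool x ang 0.265469138237223 [-1.07073363e-03 -1.84301326e-04 -9.99999410e-01]
bar mid in tool [-0.00542482  0.00043064  0.14276449]
```

Request:
servo_tool(
  moves="0 0 0.005 -0.005 0 0.04 -1;0 0 0.005 -0.005 0 0.08 -1;0 0 0.005 -0.005 0 0.11 -1;0 0 0.005 -0.005 0 0.13 -1;0 0 0.005 -0.005 0 0.142 -1;0 0 0.005 -0.005 0 0.142 -1;0 0 0.005 -0.005 0 0.142 -1",
)

```text
clock: 2.65
position: [0.4977, -0.1916, 0.1168]
tool_rot: [0.0, 0.992, 0.13, 0.0]
contact_force: [0.5, 0.5, 0.5]
width: 0.0855
grasp_force: 0.0
```

Request:
servo_tool(
  moves="0 0 0 0 0 0 1;0 0 0 0 0 0 1;0 0 0 0 0 0 1;0 0 0 0 0 0 1;0 0 0 0 0 0 1;0 0 0 0 0 0 1;0 0 0 0 0 0 1",
)

```text
clock: 3.35
position: [0.4975, -0.1915, 0.1169]
tool_rot: [0.0, 0.992, 0.129, 0.0]
contact_force: [-0.8, 0.3, 6.5]
width: 0.0233
grasp_force: 60.8
```

```bash
cat >> h.py <<'E'
from scipy.spatial.transform import Rotation as Ro
def tool(st=None):
    st=st or robot.state();q=st["tool_rot"];T=Ro.from_quat(q[[1,2,3,0]]).as_matrix();return st["position"],T
E
python3 - <<'E'
from h import *
p,T=tool();st=robot.state();print(p,T.round(4),st["width"],st["grasp_force"],st["contact_force"],st["clock"])
cv2.imwrite("pics/w3.png",eyes.camera("wrist")[:,:,::-1])
E
```

```text
[ 0.49748014 -0.19152196  0.11689456] [[ 9.666e-01  2.564e-01  1.000e-03]
 [ 2.564e-01 -9.666e-01 -3.000e-04]
 [ 9.000e-04  6.000e-04 -1.000e+00]] 0.02329793011676619 60.77350616455078 [-0.81413807  0.27880633  6.45001079] 3.35
```

View pics/w3.png

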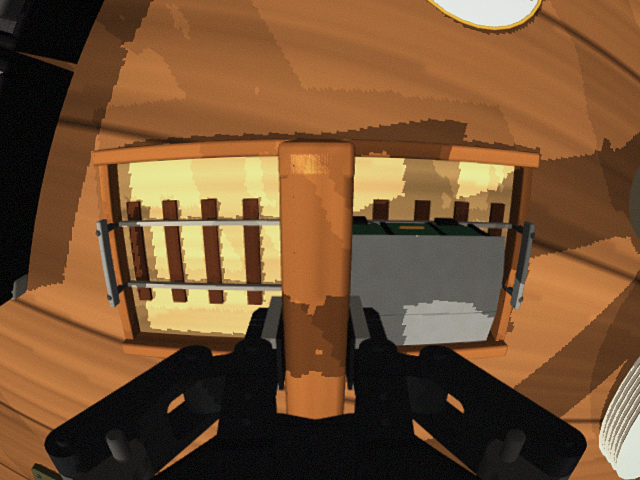

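```bash
cat >> h.py <<'E'
def wagon(name=None):
    """roof ends in tray y (tool frame -y), from wrist picture while gripped"""
    p,T=tool();w=cal("wrist");im=eyes.camera("wrist")[:,:,::-1].copy()
    if name: cv2.imwrite(name,im)
    h=cv2.cvtColor(im,cv2.COLOR_BGR2HSV);out=[]
    for v in range(246,276,4):
        m=(h[v,:,1]<70)&(h[v,:,2]>60); m[:125]=0; m[512:]=0
        m=cv2.morphologyEx(m.astype(np.uint8)[None],cv2.MORPH_OPEN,np.ones((1,7),np.uint8))[0]
        c=np.flatnonzero(m)
        if len(c)<8: continue
        r=[]
        for u in (c[-1]+.5,c[0]-.5):
            o,d=ray(w,u,v);o=T.T@(o-p);d=T.T@d   # tool frame; roof plane at z=+.1169-.077
            X=o+d*(.040-o[2])/d[2]; r.append(-X[1])
        out.append(r+[c[0],c[-1]])
    o=np.median(np.array(out),0) if out else None
    st=robot.state();print("t",st["clock"].round(2) if hasattr(st["clock"],"round") else st["clock"],"ends(-y,+y)",None if o is None else o.round(4),"pos",p.round(4),"tilt z",T[:,2].round(4))
    return o
E
python3 - <<'E'
from h import *
wagon()
E
```

```text
t 3.45 ends(-y,+y) [-9.760e-02 -1.710e-02  3.515e+02  5.030e+02] pos [ 0.4975 -0.1915  0.1169] tilt z [ 1.e-03 -4.e-04 -1.e+00]
```

Request:
servo_tool(
  moves="0 0 0 0 0 -0.003 1;0 0 0 0 0 -0.01 1;0 0 0 0 0 -0.022 1;0 0 0 0 0 -0.038 1;0 0 0 0 0 -0.055 1;0 0 0 0 0 -0.075 1;0 0 0 0 0 -0.09 1;0 0 0 0 0 -0.1 1",
)

```text
clock: 4.25
position: [0.4971, -0.1913, 0.2178]
tool_rot: [0.0, 0.992, 0.13, 0.0]
contact_force: [0.1, 0.1, -8.1]
width: 0.0231
grasp_force: 59.5
```

```bash
python3 - <<'E'
from h import *
wagon();st=robot.state();print(st["contact_force"],st["wrist_torque"],st["grasp_force"])
E
```

```text
t 4.3 ends(-y,+y) [-1.005e-01 -1.700e-02  3.515e+02  5.080e+02] pos [ 0.4971 -0.1913  0.2178] tilt z [ 9.e-04 -3.e-04 -1.e+00]
[ 1.41210427 -0.13049688 -6.7299262 ] [ 0.17417707 -0.21241753  0.01298657] 59.49062168598175
```

Request:
servo_tool(
  moves="-0.015 0 0 0 0 0 1;-0.03 0 0 0 0 0 1;-0.03 0 0 0 0 0 1;-0.025 0 0 0 0 0 1;-0.01 0 0 0 0 0 1;0 0 0 0 0 0 1;0.01 0 0 0 0 0 1;0.01 0 0 0 0 0 1",
)

```text
clock: 5.1
position: [0.4972, -0.192, 0.2163]
tool_rot: [-0.005, 0.992, 0.129, -0.001]
contact_force: [0.0, -0.2, -8.6]
width: 0.0231
grasp_force: 59.5
```

```bash
python3 - <<'E'
from h import *
wagon("pics/w4.png");wagon()
E
```

```text
t 5.15 ends(-y,+y) [-7.47e-02 -1.70e-02  3.51e+02  4.64e+02] pos [ 0.4972 -0.192   0.2163] tilt z [-0.0023  0.0097 -0.9999]
t 5.2 ends(-y,+y) [-7.410e-02 -1.710e-02  3.515e+02  4.630e+02] pos [ 0.4972 -0.1918  0.2163] tilt z [-0.0023  0.0097 -1.    ]
```

Request:
servo_tool(
  moves="-0.03 0 0 0 0 0 1;-0.04 0 0 0 0 0 1;-0.035 0 0 0 0 0 1;-0.025 0 0 0 0 0 1;-0.01 0 0 0 0 0 1;0 0 0 0 0 0 1;0 0 0 0 0 0 1;-0.01 0 0 0 0 0 1",
)

```text
clock: 6.0
position: [0.4972, -0.192, 0.2163]
tool_rot: [0.0, 0.992, 0.129, 0.0]
contact_force: [-0.3, -0.5, -8.3]
width: 0.0229
grasp_force: 59.7
```

```bash
python3 - <<'E'
from h import *
wagon("pics/w5.png");wagon()
E
```

```text
t 6.05 ends(-y,+y) [-5.13e-02  4.03e-02  2.31e+02  4.20e+02] pos [ 0.4972 -0.192   0.2163] tilt z [ 4.e-04 -6.e-04 -1.e+00]
t 6.1 ends(-y,+y) [-5.17e-02  3.99e-02  2.32e+02  4.21e+02] pos [ 0.4971 -0.1913  0.2162] tilt z [ 3.e-04 -7.e-04 -1.e+00]
```

View pics/w5.png

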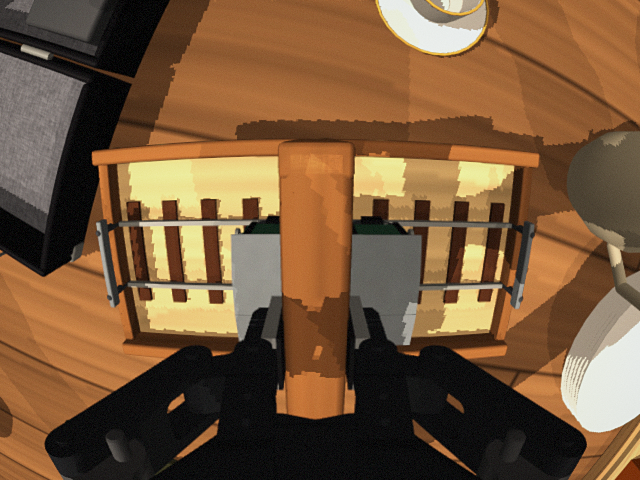

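Request:
servo_tool(
  moves="-0.02 0 0 0 0 0 1;-0.02 0 0 0 0 0 1;-0.01 0 0 0 0 0 1;0 0 0 0 0 0 1;0.006 0 0 0 0 0 1;0 0 0 0 0 0 1;0 0 0 0 0 0 1",
)

```text
clock: 6.8
position: [0.4972, -0.1913, 0.2163]
tool_rot: [0.0, 0.992, 0.129, 0.0]
contact_force: [0.6, 0.2, -8.9]
width: 0.0227
grasp_force: 59.7
```

```bash
cat > plan.py <<'E'
from h import *
def plan(p0,p1,y0,y1,N,comp=1.0):
    t=np.linspace(0,1,N+1);s=10*t**3-15*t**4+6*t**5
    dd=(60*t-180*t**2+120*t**3)/(N*.1)**2
    p0,p1=map(np.array,(p0,p1));poses=[]
    for i in range(N+1):
        y=y0+(y1-y0)*s[i];c,sn=np.cos(y),np.sin(y)
        R=np.array([[c,sn,0],[sn,-c,0],[0,0,-1]])   # tool x=(c,s), y=(s,-c), z down
        a=(p1-p0)@np.array([-sn,c,0])*dd[i]
        poses.append((p0+(p1-p0)*s[i],R@Ro.from_rotvec([-comp*a/9.81,0,0]).as_matrix()))
    for k in range(0,N,8):
        P,R=poses[k];L=[]
        for i in range(k+1,min(k+8,N)+1):
            r=Ro.from_matrix(R.T@poses[i][1]).as_rotvec();d=R.T@(poses[i][0]-P)
            L.append(" ".join(f"{v:.4g}" for v in np.r_[r.round(4),d.round(4)]+0.)+" 1")
        print(";".join(L))
E
python3 - <<'E'
from plan import *
wagon();wagon()
p,T=tool();y=np.arctan2(T[1,0],T[0,0]);print(y)
plan(p,[.520,.201,.217],y,-.18,64)
E
```

```text
t 6.85 ends(-y,+y) [-3.840e-02  5.290e-02  2.065e+02  3.950e+02] pos [ 0.4972 -0.1913  0.2163] tilt z [ 1.e-04 -1.e-04 -1.e+00]
t 6.9 ends(-y,+y) [-3.82e-02  5.30e-02  2.06e+02  3.94e+02] pos [ 0.4971 -0.1912  0.2163] tilt z [-1.e-04  1.e-04 -1.e+00]
0.2599001657091138
-0.0008 0 0 0 0 0 1;-0.0016 0 0.0001 0 -0.0001 0 1;-0.0023 0 0.0004 0.0001 -0.0004 0 1;-0.0029 0 0.001 0.0003 -0.0008 0 1;-0.0034 0 0.0019 0.0005 -0.0016 0 1;-0.0039 0 0.0031 0.0009 -0.0027 0 1;-0.0042 0 0.0049 0.0014 -0.0041 0 1;-0.0046 0 0.0071 0.002 -0.006 0 1
-0.0003 0 0.0027 0.0007 -0.0023 0 1;-0.0005 0 0.006 0.0016 -0.0051 0 1;-0.0007 0 0.0099 0.0027 -0.0084 -0.0001 1;-0.0008 -0.0001 0.0144 0.0039 -0.0122 -0.0001 1;-0.0008 -0.0001 0.0195 0.0053 -0.0166 -0.0001 1;-0.0008 -0.0001 0.0252 0.0069 -0.0214 -0.0001 1;-0.0008 -0.0002 0.0315 0.0086 -0.0268 -0.0002 1;-0.0007 -0.0002 0.0385 0.0105 -0.0327 -0.0002 1
0.0001 0 0.0075 0.0018 -0.0065 0 1;0.0003 -0.0001 0.0157 0.0038 -0.0135 -0.0001 1;0.0005 -0.0001 0.0244 0.0059 -0.021 -0.0002 1;0.0007 -0.0002 0.0336 0.0081 -0.0289 -0.0002 1;0.001 -0.0002 0.0434 0.0104 -0.0373 -0
[... 1089 characters left out ...]
 -0.0607 0.0001 1;0.002 0.0003 0.0755 0 -0.0674 0.0001 1
0.0001 0 0.0069 -0.0005 -0.0062 0 1;0.0001 0.0001 0.0133 -0.0009 -0.0118 0 1;0.0001 0.0001 0.019 -0.0013 -0.0169 0.0001 1;0.0001 0.0001 0.0241 -0.0016 -0.0214 0.0001 1;0 0.0002 0.0286 -0.0019 -0.0254 0.0001 1;-0.0002 0.0002 0.0324 -0.0022 -0.0289 0.0001 1;-0.0004 0.0002 0.0357 -0.0024 -0.0318 0.0001 1;-0.0007 0.0002 0.0385 -0.0026 -0.0343 0.0001 1
-0.0003 0 0.0022 -0.0002 -0.002 0 1;-0.0008 0 0.0039 -0.0004 -0.0035 0 1;-0.0012 0 0.0052 -0.0005 -0.0046 0 1;-0.0018 0 0.0061 -0.0006 -0.0054 0 1;-0.0024 0 0.0066 -0.0007 -0.0059 0 1;-0.0031 0 0.0069 -0.0007 -0.0062 0 1;-0.0039 0 0.007 -0.0007 -0.0063 0 1;-0.0048 0 0.0071 -0.0007 -0.0063 0 1
```

Request:
servo_tool(
  moves="-0.001 0 0 0 0 0 1;-0.0015 0 0 0 -0.0001 0 1;-0.0025 0 0.0005 0 -0.0004 0 1;-0.003 0 0.001 0 -0.0008 0 1;-0.0035 0 0.002 0.0005 -0.0016 0 1;-0.004 0 0.003 0.001 -0.0027 0 1;-0.0045 0 0.005 0.0015 -0.004 0 1;-0.0045 0 0.007 0.002 -0.006 0 1",
)

```text
clock: 7.7
position: [0.4977, -0.1849, 0.2163]
tool_rot: [0.002, 0.992, 0.126, 0.0]
contact_force: [0.1, -0.1, -7.8]
width: 0.0231
grasp_force: 59.7
```

Request:
servo_tool(
  moves="-0.0003 0 0.003 0.0007 -0.0023 0 1;-0.0005 0 0.006 0.0016 -0.005 0 1;-0.0007 0 0.01 0.0027 -0.0084 0 1;-0.0008 0 0.0145 0.004 -0.0122 0 1;-0.0008 0 0.0195 0.0053 -0.0166 0 1;-0.0008 0 0.025 0.007 -0.0214 0 1;-0.0008 0 0.0315 0.0086 -0.0268 0 1;-0.0007 0 0.0385 0.0105 -0.0327 0 1",
)

```text
clock: 8.5
position: [0.4996, -0.1502, 0.2162]
tool_rot: [0.003, 0.994, 0.107, 0.0]
contact_force: [-0.5, -0.6, -9.1]
width: 0.0231
grasp_force: 59.7
```

Request:
servo_tool(
  moves="0 0 0.0075 0.0018 -0.0065 0 1;0.0003 0 0.0157 0.0038 -0.0135 0 1;0.0005 0 0.0244 0.006 -0.021 0 1;0.0007 0 0.0336 0.008 -0.029 0 1;0.001 0 0.0434 0.0104 -0.0373 0 1;0.0013 0 0.0537 0.013 -0.0462 0 1;0.0016 0 0.0644 0.0155 -0.0554 0 1;0.002 0 0.0755 0.018 -0.065 0 1",
)

```text
clock: 9.3
position: [0.5034, -0.0825, 0.2158]
tool_rot: [0.002, 0.998, 0.069, 0.0]
contact_force: [0.9, 0.1, -8.8]
width: 0.023
grasp_force: 59.7
```

```bash
python3 - <<'E'
from plan import *
wagon()
E
```

```text
t 9.35 ends(-y,+y) [-3.960e-02  5.180e-02  2.085e+02  3.970e+02] pos [ 0.5034 -0.0825  0.2158] tilt z [ 0.0011 -0.003  -1.    ]
```

Request:
servo_tool(
  moves="0.0004 0 0.0115 0.002 -0.01 0 1;0.0008 0 0.0234 0.004 -0.0205 0 1;0.0012 0 0.0355 0.0062 -0.031 0 1;0.0016 0 0.048 0.0084 -0.042 0 1;0.002 0 0.0604 0.0106 -0.053 0 1;0.0025 0 0.0732 0.0128 -0.064 0 1;0.003 0 0.086 0.015 -0.0753 0 1;0.0034 0 0.099 0.0173 -0.0866 0 1",
)

```text
clock: 10.15
position: [0.5085, 0.0058, 0.2156]
tool_rot: [-0.0, 1.0, 0.019, 0.0]
contact_force: [0.2, -0.7, -8.4]
width: 0.0231
grasp_force: 59.7
```

Request:
servo_tool(
  moves="0.0005 0 0.013 0.001 -0.0114 0 1;0.001 0 0.0257 0.0022 -0.0228 0 1;0.0014 0 0.0384 0.0034 -0.0342 0 1;0.0018 0 0.051 0.0045 -0.0453 0 1;0.0022 0 0.0634 0.0055 -0.0563 0 1;0.0027 0 0.0755 0.0066 -0.067 0 1;0.003 0 0.0874 0.0076 -0.0777 0 1;0.0034 0 0.099 0.0087 -0.088 0 1",
)

```text
clock: 10.95
position: [0.5137, 0.094, 0.2156]
tool_rot: [-0.002, 1.0, -0.03, 0.0]
contact_force: [0.5, -0.0, -8.4]
width: 0.0232
grasp_force: 59.8
```

Request:
servo_tool(
  moves="0.0004 0 0.011 0 -0.01 0 1;0.0007 0 0.022 0 -0.0195 0 1;0.001 0 0.032 0 -0.0287 0 1;0.0013 0 0.042 0 -0.0374 0 1;0.0015 0 0.051 0 -0.0457 0 1;0.0017 0 0.06 0 -0.0534 0 1;0.002 0 0.068 0 -0.0607 0 1;0.002 0 0.0755 0 -0.0674 0 1",
)

```text
clock: 11.75
position: [0.5177, 0.1609, 0.2158]
tool_rot: [-0.003, 0.998, -0.068, 0.0]
contact_force: [-0.5, -0.4, -8.5]
width: 0.0231
grasp_force: 59.8
```

Request:
servo_tool(
  moves="0 0 0.007 -0.0005 -0.0062 0 1;0 0 0.0133 -0.001 -0.0118 0 1;0 0 0.019 -0.0013 -0.017 0 1;0 0 0.024 -0.0016 -0.0214 0 1;0 0 0.0286 -0.002 -0.0254 0 1;-0.0002 0 0.0324 -0.0022 -0.029 0 1;-0.0004 0 0.0357 -0.0024 -0.0318 0 1;-0.0007 0 0.0385 -0.0026 -0.0343 0 1",
)

```text
clock: 12.55
position: [0.5197, 0.1948, 0.216]
tool_rot: [-0.002, 0.996, -0.087, 0.0]
contact_force: [-0.3, 0.1, -8.0]
width: 0.023
grasp_force: 59.8
```

Request:
servo_tool(
  moves="-0.0003 0 0.002 0 -0.002 0 1;-0.0008 0 0.004 -0.0004 -0.0035 0 1;-0.0012 0 0.005 -0.0005 -0.0046 0 1;-0.0018 0 0.006 -0.0006 -0.0054 0 1;-0.0024 0 0.0066 -0.0007 -0.006 0 1;-0.003 0 0.007 -0.0007 -0.0062 0 1;-0.004 0 0.007 -0.0007 -0.0063 0 1;-0.005 0 0.007 -0.0007 -0.0063 0 1",
)

```text
clock: 13.35
position: [0.5201, 0.201, 0.2161]
tool_rot: [-0.0, 0.996, -0.09, -0.0]
contact_force: [-0.6, 1.2, -8.4]
width: 0.0236
grasp_force: 59.8
```

```bash
python3 - <<'E'
from plan import *
wagon();wagon("pics/w6.png");p,T=tool();print(T.round(4),np.arctan2(T[1,0],T[0,0]))
cv2.imwrite("pics/scene6.png",eyes.camera("scene")[:,:,::-1])
E
```

```text
t 13.4 ends(-y,+y) [-3.59e-02  5.58e-02  2.01e+02  3.89e+02] pos [0.5201 0.201  0.2161] tilt z [-0.  0. -1.]
t 13.45 ends(-y,+y) [-3.59e-02  5.57e-02  2.01e+02  3.89e+02] pos [0.5201 0.201  0.2161] tilt z [-1.e-04 -1.e-04 -1.e+00]
[[ 9.838e-01 -1.792e-01 -1.000e-04]
 [-1.792e-01 -9.838e-01  0.000e+00]
 [-1.000e-04  0.000e+00 -1.000e+00]] -0.1801721534832119
```

Request:
servo_tool(
  moves="0.018 0 0 0 0 0 1;0.018 0 0 0 0 0 1;0.006 0 0 0 0 0 1;0 0 0 0 0 0 1;-0.008 0 0 0 0 0 1;0 0 0 0 0 0 1;0 0 0 0 0 0 1;0 0 0 0 0 0 1",
)

```text
clock: 14.3
position: [0.5201, 0.2008, 0.2161]
tool_rot: [-0.0, 0.996, -0.09, -0.0]
contact_force: [-0.5, -0.3, -8.3]
width: 0.0231
grasp_force: 59.8
```

```bash
python3 - <<'E'
from plan import *
wagon();wagon()
E
```

```text
t 14.35 ends(-y,+y) [-4.660e-02  4.540e-02  2.210e+02  4.105e+02] pos [0.5201 0.2008 0.2161] tilt z [-0.e+00  1.e-04 -1.e+00]
t 14.4 ends(-y,+y) [-4.680e-02  4.500e-02  2.215e+02  4.110e+02] pos [0.5201 0.2009 0.2161] tilt z [-0.e+00  1.e-04 -1.e+00]
```

View pics/w6.png

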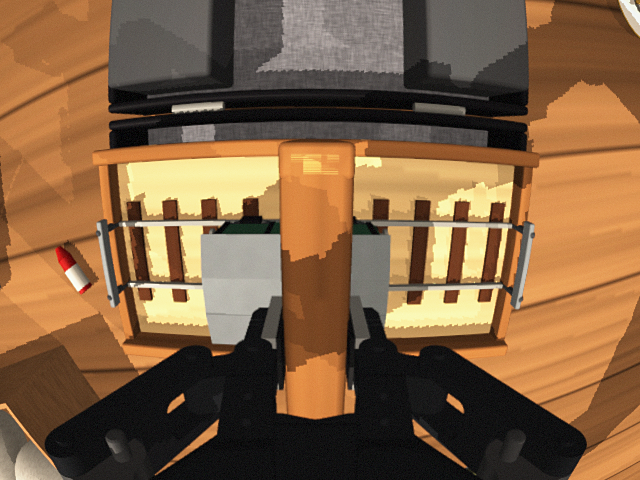

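```bash
python3 - <<'E'
from h import *
w=cal("wrist");p,T=tool()
for q in [(110,120),(528,120),(320,120),(320,126)]:
    X=plane(w,*q,.072);d=T.T@(X-p);print(q,d.round(4),X.round(4))
E
```

```text
(110, 120) [ 0.0963 -0.162   0.1441] [0.6439 0.343  0.072 ]
(528, 120) [0.0971 0.1699 0.1441] [0.5851 0.0163 0.072 ]
(320, 120) [0.0859 0.0037 0.1441] [0.604  0.1819 0.072 ]
(320, 126) [0.0816 0.0037 0.1441] [0.5997 0.1827 0.072 ]
```

Request:
servo_tool(
  moves="0 0 0 0 0 0 1;0 0 0 0 0 0 1;0 0 0 0 0 0 1;0 0 0 0 0 0 1;0 0 0 0 0 0 1;0 0 0 0 0 0 1;0 0 0 0 0 0 1;0 0 0 0 0 0 1",
)

```text
clock: 15.2
position: [0.5201, 0.2011, 0.2161]
tool_rot: [-0.0, 0.996, -0.09, -0.0]
contact_force: [-0.0, -0.4, -8.7]
width: 0.0232
grasp_force: 59.8
```

Request:
servo_tool(
  moves="0 0 0 0 0 0 1;0 0 0 0 0 0 1;0 0 0 0 0 0 1;0 0 0 0 0 0 1;0 0 0 0 0 0 1;0 0 0 0 0 0 1;0 0 0 0 0 0 1;0 0 0 0 0 0 1",
)

```text
clock: 16.0
position: [0.5201, 0.201, 0.2161]
tool_rot: [-0.0, 0.996, -0.09, -0.0]
contact_force: [-0.0, -0.5, -8.2]
width: 0.0233
grasp_force: 59.8
```

Request:
servo_tool(
  moves="0 0 0 0 0 0 1;0 0 0 0 0 0 1;0 0 0 0 0 0 1;0 0 0 0 0 0 1;0 0 0 0 0 0 1;0 0 0 0 0 0 1;0 0 0 0 0 0 1;0 0 0 0 0 0 1",
)

```text
clock: 16.8
position: [0.5201, 0.201, 0.2161]
tool_rot: [-0.0, 0.996, -0.09, -0.0]
contact_force: [-0.2, 0.3, -8.4]
width: 0.0233
grasp_force: 59.8
```

```bash
python3 - <<'E'
from plan import *
wagon();wagon()
E
```

```text
t 16.85 ends(-y,+y) [-4.67e-02  4.51e-02  2.22e+02  4.11e+02] pos [0.5201 0.201  0.2161] tilt z [ 0.e+00  1.e-04 -1.e+00]
t 16.9 ends(-y,+y) [-4.68e-02  4.51e-02  2.22e+02  4.11e+02] pos [0.5201 0.2011 0.2161] tilt z [-1.e-04  1.e-04 -1.e+00]
```

Request:
servo_tool(
  moves="0 0 0 0 0 0.001 1;0 0 0 0 0.0002 0.003 1;0 0 0 0 0.0004 0.006 1;0 0 0 0 0.0007 0.01 1;0 0 0 0 0.001 0.014 1;0 0 0 0 0.0013 0.018 1;0 0 0 0 0.0016 0.022 1;0 0 0 0 0.0019 0.026 1",
)

```text
clock: 17.7
position: [0.5198, 0.1991, 0.1897]
tool_rot: [-0.0, 0.996, -0.09, -0.0]
contact_force: [-0.7, 0.9, -8.8]
width: 0.0227
grasp_force: 59.8
```

Request:
servo_tool(
  moves="0 0 0 0 0.0003 0.004 1;0 0 0 0 0.0006 0.008 1;0 0 0 0 0.0008 0.012 1;0 0 0 0 0.001 0.016 1;0 0 0 0 0.001 0.02 1;0 0 0 0 0.001 0.023 1;0 0 0 0 0.001 0.026 1;0 0 0 0 0.001 0.028 1",
)

```text
clock: 18.5
position: [0.5196, 0.1982, 0.1618]
tool_rot: [-0.0, 0.996, -0.09, -0.0]
contact_force: [-0.5, 0.8, -8.1]
width: 0.0233
grasp_force: 59.7
```

```bash
python3 - <<'E'
from plan import *
wagon();print(robot.state()["contact_force"])
E
```

```text
t 18.55 ends(-y,+y) [-4.69e-02  4.51e-02  2.22e+02  4.11e+02] pos [0.5196 0.1982 0.1618] tilt z [-1.e-04  1.e-04 -1.e+00]
[-0.89748061  0.3731534  -8.29010266]
```

Remaining about 35 mm to the floor.

Request:
servo_tool(
  moves="0 0 0 0 0 0.003 1;0 0 0 0 0 0.006 1;0 0 0 0 0 0.01 1;0 0 0 0 0 0.014 1;0 0 0 0 0 0.018 1;0 0 0 0 0 0.021 1;0 0 0 0 0 0.024 1;0 0 0 0 0 0.026 1",
)

```text
clock: 19.35
position: [0.5195, 0.1982, 0.1358]
tool_rot: [-0.0, 0.996, -0.09, -0.0]
contact_force: [0.2, -0.9, -8.1]
width: 0.0234
grasp_force: 59.7
```

Request:
servo_tool(
  moves="0 0 0 0 0 0.001 1;0 0 0 0 0 0.002 1;0 0 0 0 0 0.003 1;0 0 0 0 0 0.004 1;0 0 0 0 0 0.005 1;0 0 0 0 0 0.006 1;0 0 0 0 0 0.007 1;0 0 0 0 0 0.0075 1",
)

```text
clock: 20.15
position: [0.5195, 0.1982, 0.1285]
tool_rot: [-0.0, 0.996, -0.09, -0.0]
contact_force: [0.3, 0.1, -8.6]
width: 0.0231
grasp_force: 59.7
```

```bash
python3 - <<'E'
from plan import *
wagon("pics/w7.png");print(robot.state()["contact_force"])
E
```

```text
t 20.2 ends(-y,+y) [-4.67e-02  4.51e-02  2.22e+02  4.11e+02] pos [0.5195 0.1982 0.1285] tilt z [-2.e-04  1.e-04 -1.e+00]
[-0.40959625 -0.38933117 -8.630019  ]
```

Request:
servo_tool(
  moves="0 0 0 0 0 0.0005 1;0 0 0 0 0 0.001 1;0 0 0 0 0 0.0015 1;0 0 0 0 0 0.0018 1;0 0 0 0 0 0.002 1;0 0 0 0 0 0.002 1",
)

```text
clock: 20.8
position: [0.5196, 0.1982, 0.1269]
tool_rot: [-0.0, 0.996, -0.09, 0.0]
contact_force: [-1.3, 0.7, -2.9]
width: 0.023
grasp_force: 60.5
```

```bash
python3 - <<'E'
from plan import *
wagon();print(robot.state()["contact_force"])
E
```

```text
t 20.85 ends(-y,+y) [-4.69e-02  4.50e-02  2.22e+02  4.11e+02] pos [0.5196 0.1982 0.1269] tilt z [ 2.e-04  4.e-04 -1.e+00]
[-1.95815187  0.51447018 -2.53909886]
```

Request:
servo_tool(
  moves="0 0 0 0 0 0.0004 1;0 0 0 0 0 0.0004 1;0 0 0 0 0 0.0004 0;0 0 0 0 0 0.0004 -0.5;0 0 0 0 0 0.0004 -1;0 0 0 0 0 0.0004 -1;0 0 0 0 0 0.0004 -1;0 0 0 0 0 0.0004 -1",
)

```text
clock: 21.65
position: [0.5197, 0.1982, 0.1261]
tool_rot: [-0.0, 0.996, -0.09, 0.0]
contact_force: [-0.1, -0.3, -0.1]
width: 0.0852
grasp_force: 0.0
```

```bash
python3 - <<'E'
from plan import *
wagon();s=robot.state();print(s["contact_force"],s["width"])
E
```

```text
t 21.7 ends(-y,+y) [-4.72e-02  4.49e-02  2.22e+02  4.12e+02] pos [0.5197 0.1982 0.1261] tilt z [ 1.e-04  1.e-04 -1.e+00]
[-1.29706426  0.38030605 -0.36139989] 0.08514069841722843
```

Request:
servo_tool(
  moves="0 0 0 0 0 -0.01 -1;0 0 0 0 0 -0.03 -1;0 0 0 0 0 -0.06 -1;0 0 0 0 0 -0.1 -1;0 0 0 0 0 -0.13 -1;0 0 0 0 0 -0.15 -1;0 0 0 0 0 -0.15 -1;0 0 0 0 0 -0.15 -1",
)

```text
clock: 22.5
position: [0.5194, 0.1982, 0.2766]
tool_rot: [-0.0, 0.996, -0.09, 0.0]
contact_force: [-1.1, 0.8, -0.7]
width: 0.0853
grasp_force: 0.0
```

```bash
python3 - <<'E'
from h import *
import json
w=cal("wrist")
json.dump({k:(np.array(v).tolist()) for k,v in w.items()},open("w8.json","w"))
cv2.imwrite("pics/w8.png",eyes.camera("wrist")[:,:,::-1])
E
```

```text
(no output)
```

View pics/w8.png

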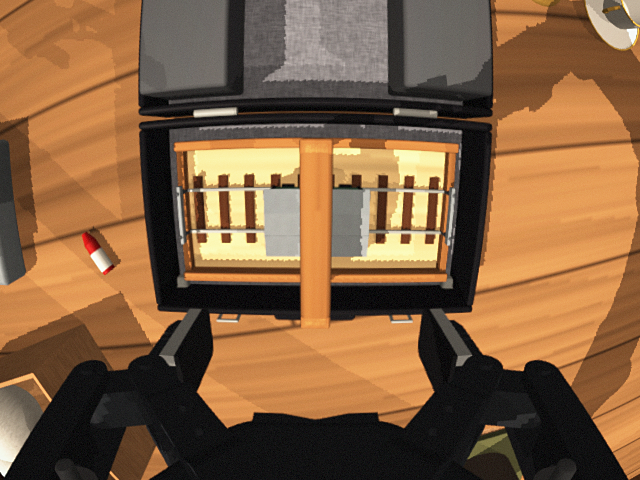

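```bash
python3 - <<'E'
from h import *
import json
w={k:(np.array(v) if isinstance(v,list) else v) for k,v in json.load(open("w8.json")).items()}
p,T=tool()
f=lambda q,z:(T.T@(plane(w,*q,z)-p))[:2]
r=[f(q,.072) for q in [(141,124),(491,124),(474,309),(159,309)]]
t=[f(q,.03) for q in [(176,143),(459,143),(448,282),(185,282)]]
b=[f(q,.138) for q in [(316,139),(315,327)]]
print(np.round(r,4),np.mean(r,0));print(np.round(t,4),np.mean(t,0));print(b,np.mean(b,0))
E
```

```text
[[ 0.0943 -0.1638]
 [ 0.0943  0.1653]
 [-0.0955  0.168 ]
 [-0.0953 -0.1653]] [-0.00056106  0.00104258]
[[ 0.0731 -0.1443]
 [ 0.0733  0.1492]
 [-0.0811  0.1502]
 [-0.081  -0.1475]] [-0.00391471  0.00191131]
[array([0.07284206, 0.0005378 ]), array([-0.07419471, -0.00026028])] [-0.00067633  0.00013876]
```

Tray is within about 3 mm of the case centre with the wagon centred under the handle, and the arm is clear. Handing in.

```bash
python3 -c "
from cell import hand_in
print(hand_in())"
```

```text
the job is handed in; nothing more can be done
None
```

The job is handed in, with no verdict returned: by the last camera measurements the tray lies flat in the case about 3 mm off centre, the wagon stands at rest within about 2 mm of the middle under the handle, and the gripper is open and clear above.

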